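# Slide the doughnut order between the topping tubs

### The arm

A 6-joint arm with a two-finger parallel gripper is mounted at the origin on the work surface. World frame = base frame: x ahead of the robot, y to its left, z up, the work surface at z = 0. Lengths are in mm, angles in rad, forces in N, time in s.
With the tool pointing down it reaches from about 300 to 775 mm from the base axis. Payload 14.6 kg.
Tool frame: the origin (TCP) lies between the finger pads; the fingertips stand 25 mm ahead of it and the grasp point (between the pads) lies 6 mm ahead of it; z points along the fingers, y is the line along which they close (so a half turn about z gives the same grasp; the last joint's range is limited). The gripper opens to 94 mm and grips with 3 to 60 N. Pads are 16 mm wide; open, the fingers measure 119 mm over their backs; the gripper's body (75 mm by 177 mm) begins 78 mm behind the grasp point.
Start: joints at [-1.353, 0.3, 1.521, -0, 1.321, -0.067], TCP at [154.524, -527.837, 230.446] pointing down, gripper open.
Joint ranges: [-3.03, 3.03], [-0.79, 2.21], [0.23, 2.52], [-1.04, 4.18], [0, 3.07], [-2.55, 2.55]. Speed limits (rad/s): [2.22, 2.22, 2.57, 3.14, 3.14, 3.14].

### API

Orientations are given as [roll, pitch, yaw] about the fixed x, y, z axes, in that order (R = Rz(yaw) Ry(pitch) Rx(roll)).
In Python, from cell import manip gives the robot as it stands. The module is installed in compiled form; this text tells all that it offers.
- The arm moves only by the tool step_arm, never from a script. Its argument "series" is one flat list of numbers, 5 for each row, row after row: the shift along the world's x, y, z in mm, then the turn about the world's z in rad, then the closure, from 0 (fully open) to 1 (shut). In form: [dx, dy, dz, spin, jaw, dx, dy, dz, spin, jaw, ...]. A call has 1 to 20 rows; each row shifts and turns the commanded pose from where the row before left it; what a row does not reach is not made up. A row lasts 1/8 s, in which the tool goes at most 62.5 mm and 10.7 degrees, less where a joint would pass 70% of its speed; a pose out of reach is approached as far as the arm can. A call is refused whole if a number of a shift passes 62.5 or a number of a turn 0.188, either way. A call with a gripper value outside its range is refused whole. The fingers move at their own pace and stop on an object; "squeeze" is the grip in N (left out, the last holds). Time passes only in rows, so rows that do not move let the fingers close. It gives the time, the measured TCP pose, the force, the opening and the grip force at its end, in the units of the state.
- manip.read_state(): the state, without advancing time (a new reading comes with each control period).
- manip.camera(name): name is "scene" or "top" or "wrist"; returns (picture, depth): 420x560x3 uint8, blue, green, red; 420x560 float32, mm along the optical axis (not along the pixel's ray), 0 where there is no reading.
- manip.camera_info(name): a dict with "fovy" (degrees; the focal length in pixels is half the picture's height over the tangent of half this angle, whatever the lens; pixels are square), "cx", "cy" (the principal point, pixels), "eye" and "orientation" of the camera in the world. Camera axes: x right, y down, z forward; pixel columns grow to the right and rows downward; lengths in mm; the calibration is good to about 2 mm. A picture is of the moment at which its call begins: read the wrist's pose just before it. camera_info takes no time and is no camera call; for the wrist camera it gives the pose at the moment of the call.
- manip.sign_off(): hands the job in; it is judged then, once.
The state is a dict: "clock": time; "joints": joint angles; "qd": joint speeds; "effort": joint torques, N m; "eef_pos": TCP position; "eef_rot": TCP orientation; "wrist_force": force on the tool from outside, world axes, zero at the start; "moment": the same for the moment, N m; "finger_gap": finger opening in mm; "finger_force": force on a finger pad.
Only numpy, scipy, OpenCV 4.12 (cv2) and the standard library are available. Lean on these libraries where they do the work, as an engineer would, in place of code of your own. Each camera call takes 0.05 s, during which the arm holds its last target. There are 200 camera calls.

### The job

Push the white tray that carries the filled doughnut along the counter, through the narrow gap between the two lidded steel tubs, until its front edge rests squarely against the low steel rail on the other side, centred behind the gap. The tray is only pushed and stays flat on the counter, never lifted, and the doughnut in it must not be touched; leave everything else where it stands.

Things in the scene. Friction and masses are not known exactly. Their poses are not given: they have to be found in the camera images.
- slide: order slide fixed to the counter: two lidded steel tubs (100 mm along x, 80 wide along y, 49 tall, 58 with lid handle) with a straight 120 mm wide gap between them, and a stop rail beyond. Origin on the counter, middle of the gap; x points through the gap to the rail, z up. Tubs span x = -50 to +50 mm, inner faces at y = +60 and -60 mm
- rail_face (a point): middle of the top edge of the stop rail's near face, 185 mm along +x from the slide's origin, 22 mm above the counter; axes as the slide's. The low steel rail is 140 mm long (y), 12 mm thick, fixed. With the tray against it the tray's origin is 125 mm along +x from the slide's origin
- tray: white serving tray with a rim on all four sides, 120 mm long (x), 110 wide (y), 16 tall, corners rounded to 12 mm, about 0.25 kg; origin at the centre of its underside, z up. It slides flat on the counter; it starts on the -x side of the gap, its +x end towards the gap, within 0.4 rad of the slide's x
- doughnut: filled doughnut lying loose inside the tray's rim (the rim keeps it in when the tray is pushed), 82 mm wide, 36 mm tall, origin at the centre of its underside, which rests on the tray's 4 mm thick floor
- shaker: bystander, to be left alone: clear shaker jar with a steel cap, 60 mm wide, 115 mm tall; origin at the centre of its underside
- cup: bystander, to be left alone: white cup, 64 mm wide, 62 mm tall; origin at the centre of its underside
- bowl: bystander, to be left alone: small white bowl, 90 mm wide, 40 mm tall; origin at the centre of its underside
- plate: bystander, to be left alone: white plate, 150 mm wide, 16 mm tall; origin at the centre of its underside
- ring_doughnut: bystander, to be left alone: plain ring doughnut lying on the plate, 80 mm wide, 28 mm tall; origin at the centre of its underside
- tongs: bystander, to be left alone: steel serving tongs lying flat, 230 mm long, 75 mm wide, 12 mm tall; x runs along them; origin near the middle of their length
There are look-alikes about, which are no part of the job. Leave any green look-alike of the tray alone.

How it is judged (in metres and radians):
On the way:
1. the tray lies between the two tubs, in line with the gap (x of tray in the frame of slide between -0.03 and 0.03 m and y of tray in the frame of slide between -0.015 and 0.015 m and angle between the x axis of tray and the x axis of slide, either way round below 0.2 rad), for 0.1 s.
At the end, for the whole second after the job is handed in: The tray has come through the gap and rests flat and still on the counter with its front edge against the rail (within 8 mm), within 25 mm of the gap's centre line and within 0.12 rad of square, with the doughnut still lying flat inside its rim (x of tray in the frame of slide between 0.117 and 0.13 m and y of tray in the frame of slide between -0.025 and 0.025 m and angle between the x axis of tray and the x axis of slide, either way round below 0.12 rad and height (world z) of tray below 0.004 m and angle between tray's own z axis and vertical below 0.05 rad and linear speed of tray below 0.01 m/s and horizontal distance between doughnut and tray below 0.025 m and angle between doughnut's own z axis and vertical below 0.15 rad and linear speed of doughnut below 0.02 m/s); the robot touches nothing.
It fails at once if the tray is lifted (6 mm) or tipped (0.15 rad) (height (world z) of tray above 0.006 m or angle between tray's own z axis and vertical above 0.15 rad).
It fails at once if the doughnut is touched by the robot (contact force between any of the fingers, the arm and doughnut above 0.3 N).
It fails at once if the doughnut leaves the tray or tips (horizontal distance between doughnut and tray above 0.035 m or angle between doughnut's own z axis and vertical above 0.4 rad).
It fails at once if a bystander is moved by 20 mm or more, or tipped (distance of any of shaker, cup, bowl, plate, ring_doughnut, tongs from where it was at the start of the episode above 0.02 m or angle between any of shaker, cup, bowl, plate, ring_doughnut, tongs's own z axis and vertical above 0.3 rad).
It also fails if it takes over 72 s, if anything falls off the work surface, if the arm or the gripper's body presses on something with over 40 N, if the wrist force passes 120 N, or if a joint passes its speed limit or range.

## Working session

There is one attempt and no reset: what is moved stays moved. The work goes in short steps, Python scripts to look and compute and a tool call to move; the robot and the scene stay as the last step left them, time stands still between calls to the robot, and variables do not carry over. Pictures are saved under pics/ and viewed, at most 10 in all, crops included, and the job is handed in when it is done.

Besides the shell and the picture viewer there is one more tool, called after ">>>" by a JSON object that holds its "api" and its "payload", one argument or row to a line. step_arm: Moves the arm, as the interface text tells. Its arguments: {"type":"object","properties":{"series":{"type":"array"},"squeeze":{"type":"number"}},"required":["series"]}

```bash
mkdir -p pics
cat > h.py <<'E'
import numpy as np, cv2
from cell import manip
def K(n):
    i=manip.camera_info(n); f=210/np.tan(np.radians(i["fovy"])/2); return i,f
def rotm(o):
    o=np.array(o,float)
    if o.shape==(3,3): return o
    from scipy.spatial.transform import Rotation as R
    return R.from_euler('xyz',o).as_matrix()
def ray(i,f,uv,z):
    uv=np.atleast_2d(np.array(uv,float)); d=np.c_[(uv[:,0]-i["cx"])/f,(uv[:,1]-i["cy"])/f,np.ones(len(uv))]@rotm(i["orientation"]).T
    e=np.array(i["eye"]); return e+d*((z-e[2])/d[:,2])[:,None]
def cloud(i,f,dep):
    v,u=np.mgrid[:420,:560]; p=np.stack([(u-i["cx"])/f*dep,(v-i["cy"])/f*dep,dep],-1)
    return p@rotm(i["orientation"]).T+np.array(i["eye"])
E
python3 - <<'E'
from h import *
for n in ("top","scene"):
    p,d=manip.camera(n); cv2.imwrite(f"pics/{n}0.png",p); np.save(f"{n}0.npy",d); print(n,manip.camera_info(n))
print(manip.read_state())
E
```

```text
top {'fovy': 54.31458939490785, 'cx': 277.8143442878829, 'cy': 215.5571075529473, 'eye': array([ 538.60915996,   24.66903162, 1027.87325109]), 'orientation': array([-3.09552977e+00,  1.85346461e-03, -1.58169085e+00])}
scene {'fovy': 48.853705238041016, 'cx': 275.2603876296986, 'cy': 216.77107044797256, 'eye': array([1069.17833193,  413.23862252, 1104.01014334]), 'orientation': array([-2.61403508e+00,  1.85209515e-03,  2.23153769e+00])}
{'clock': 0.1, 'joints': array([-1.35262810e+00,  3.00416280e-01,  1.52150837e+00,  8.60726621e-06,
        1.32071312e+00, -6.66030097e-02]), 'qd': array([-0.00057537, -0.00122209, -0.00247119, -0.00189732, -0.00013765,
        0.00044023]), 'effort': array([ 1.83125398e-03, -5.32637000e+01, -3.53281510e+01,  7.09882937e-02,
        2.34444276e-02, -4.46721367e-05]), 'eef_pos': array([ 154.46807323, -527.64544499,  229.94715026]), 'eef_rot': array([-3.14055041e+00, -7.78749827e-05,  2.84769066e-01]), 'wrist_force': array([-0.66640156, -0.32013552, -0.36907653]), 'moment': array([-0.03234213, -0.01311555,  0.03117827]), 'finger_force': 0.0, 'finger_gap': 94.23917610977469}
```

View pics/top0.png

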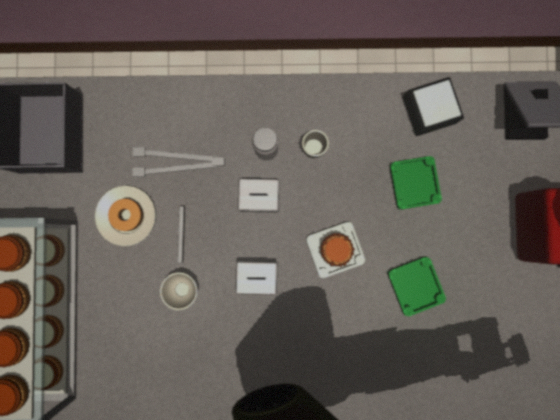

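View pics/scene0.png

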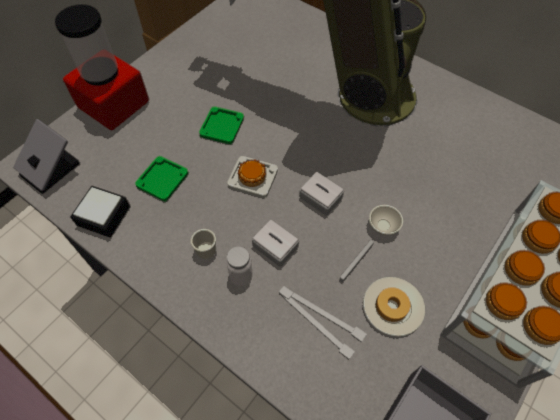

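The top view has the tray at about (336,250), the tubs at (258,195) and (256,278), and the rail at (181,234), so the push goes left in the image. The green trays at right are decoys. The scene view agrees. Next I measure these.

```bash
cat >> h.py <<'E'
def rects(p,i,f,wins,thr=120):
    hsv=cv2.cvtColor(p,cv2.COLOR_BGR2HSV); out={}
    for k,(u0,v0,u1,v1,z,close) in wins.items():
        m=np.zeros(p.shape[:2],np.uint8); m[v0:v1,u0:u1]=((hsv[...,2]>thr)&(hsv[...,1]<60))[v0:v1,u0:u1]*255
        if close: m=cv2.morphologyEx(m,cv2.MORPH_CLOSE,np.ones((close,close)))
        c=max(cv2.findContours(m,cv2.RETR_EXTERNAL,cv2.CHAIN_APPROX_NONE)[0],key=cv2.contourArea)
        w=ray(i,f,c[:,0,:],z)[:,:2].astype(np.float32); out[k]=cv2.minAreaRect(cv2.convexHull(w))
    return out
E
python3 - <<'E'
from h import *
p=cv2.imread("pics/top0.png"); i,f=K("top")
for (u,v) in [(225,240),(258,195),(181,234),(336,225)]: print(p[v,u])
W=dict(tubU=(232,172,285,216,49,3),tubL=(230,254,282,300,49,3),rail=(172,200,190,266,22,0),tray=(300,215,372,283,16,5))
for t in (135,150,165):
    for k,r in rects(p,i,f,W,t).items(): print(t,k,np.round(r[0],1),np.round(r[1],1),round(r[2],1))
d=np.load("top0.npy"); P=cloud(i,f,d)
for (u,v) in [(225,240),(248,185),(250,285),(181,234),(338,250)]: print(P[v,u].round(1))
c=P[...,2]
for n,(u0,v0,u1,v1,lo,hi) in dict(tubU=(225,165,290,222,35,60),tubL=(225,248,290,305,35,60),rail=(170,195,192,270,12,32),don=(305,220,370,280,28,50)).items():
    m=np.zeros(c.shape,bool); m[v0:v1,u0:u1]=((c>lo)&(c<hi))[v0:v1,u0:u1]
    q=P[m][:,:2].astype(np.float32); r=cv2.minAreaRect(q); print(n,len(q),q.mean(0).round(1),np.round(r[0],1),np.round(r[1],1),round(r[2],1))
E
```

```text
[107 110 118]
[110 116 115]
[144 149 154]
[110 118 121]
135 tubU [636.1  71.8] [93.7 72.3] 89.4
135 tubL [435.8  79.4] [95.  70.9] 89.4
135 rail [541.3 266.6] [  8.3 135. ] 88.4
135 tray [ 499.4 -115.7] [112.  123.4] 18.9
150 tubU [634.9  73. ] [91.2 69.8] 89.4
150 tubL [435.8  79.5] [90.5 70.9] 89.4
150 rail [541.2 266.3] [  4.1 130.1] 88.3
150 tray [ 499.9 -115.4] [109.9 120.7] 18.8Traceback (most recent call last):
  File "<stdin>", line 6, in <module>
  File "h.py", line 21, in rects
    c=max(cv2.findContours(m,cv2.RETR_EXTERNAL,cv2.CHAIN_APPROX_NONE)[0],key=cv2.contourArea)
ValueError: max() iterable argument is empty
```

>>> {"api": "step_arm", "payload": {
  "series": [21,34.5,0,-0.026,0.4,21,34.5,0,-0.026,0.4,21,34.5,0,-0.026,0.4,21,34.5,0,-0.026,0.4,21,34.5,0,-0.026,0.4,21,34.5,0,-0.026,0.4,21,34.5,0,-0.026,0.4,21,34.5,0,-0.026,0.4,21,34.5,0,-0.026,0.4,21,34.5,0,-0.026,0.4,21,34.5,0,-0.026,0.4,21,34.5,0,-0.026,0.4,0,0,-40,0,0.4,0,0,-40,0,0.4,0,0,-40,0,0.4,0,0,0,0,0.4]
}}

```text
clock: 2.1
eef_pos: [405.2, -113.3, 108.6]
eef_rot: [-3.14, 0.005, -0.027]
wrist_force: [0.4, -0.5, 1.2]
finger_gap: 56.4
finger_force: 0.0
```

>>> {"api": "step_arm", "payload": {
  "series": [0,0,-30,0,0.4,0,0,-25,0,0.4,0,0,-15,0,0.4,0,0,-8,0,0.4,0,0,0,0,0.4,5,0,0,0,0.4,4,0,0,0,0.4,4,0,0,0,0.4,4,0,0,0,0.4,4,0,0,0,0.4,4,0,0,0,0.4,4,0,0,0,0.4,4,0,0,0,0.4,0,0,0,0,0.4]
}}

```text
clock: 3.85
eef_pos: [440.0, -113.9, 32.5]
eef_rot: [3.141, -0.001, -0.027]
wrist_force: [0.3, -0.2, -0.1]
finger_gap: 56.5
finger_force: 0.0
```

Run:
```python
from h import *
print(manip.read_state()["eef_pos"])
p,d=manip.camera("top"); cv2.imwrite("pics/top1.png",p); cv2.imwrite("pics/top1c.png",cv2.resize(p[150:320,160:420],None,fx=3,fy=3))
```

```text
[ 439.99596171 -113.92830757   32.45647067]
```

View pics/top1c.png

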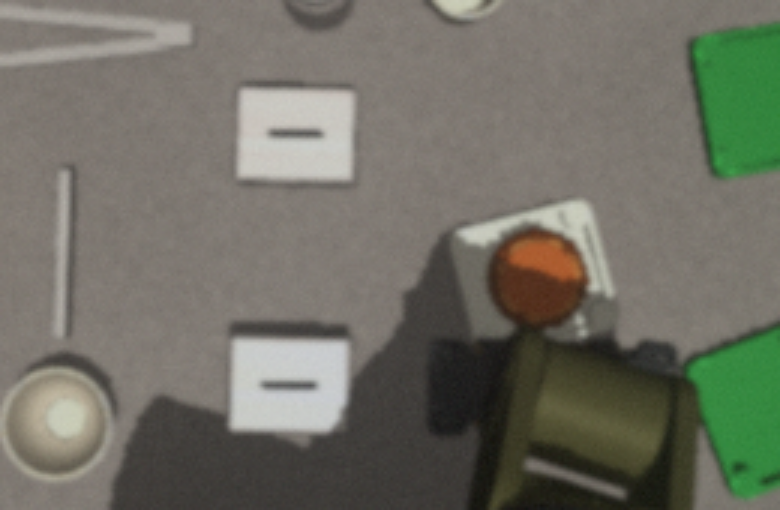

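The tray, at about (535,270) in the crop, is turning against the fingers and the doughnut is centred. I continue the squaring push.

>>> {"api": "step_arm", "payload": {
  "series": [4,0,-1,0,0.4,4,0,-1,0,0.4,4,0,0,0,0.4,4,0,0,0,0.4,4,0,0,0,0.4,4,0,0,0,0.4,3,0,0,0,0.4,0,0,0,0,0.4]
}}

```text
clock: 4.9
eef_pos: [466.8, -113.9, 30.5]
eef_rot: [3.141, -0.001, -0.027]
wrist_force: [0.4, -0.2, -0.6]
finger_gap: 56.5
finger_force: 0.0
```

Run:
```python
from h import *
p,d=manip.camera("top"); cv2.imwrite("pics/top2.png",p); cv2.imwrite("pics/top2c.png",cv2.resize(p[150:320,160:420],None,fx=3,fy=3))
```

```text
(no output)
```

View pics/top2c.png

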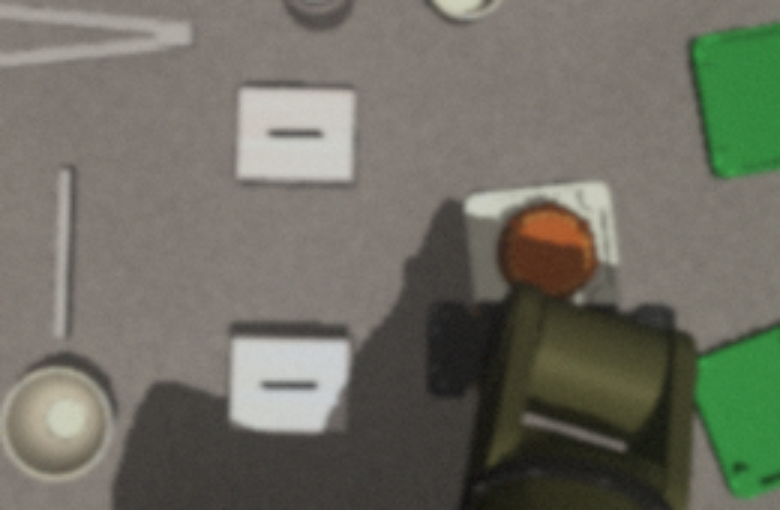

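>>> {"api": "step_arm", "payload": {
  "series": [-15,0,0,0,0.4,-10,0,20,0,0.4,0,0,50,0,0.4,0,-25,30,0.15,0.4,0,-30,0,0.15,0.4,0,-35,0,0.15,0.4,0,-25,0,0.16,0.4,20,0,0,0.16,0.4,20,0,0,0.16,0.4,20,0,0,0.16,0.4,20,0,0,0.16,0.4,10,0,0,0.16,0.4,0,0,0,0.16,0.4,0,0,0,0,0.4]
}}

```text
clock: 6.7
eef_pos: [531.5, -228.8, 130.4]
eef_rot: [3.141, 0.0, 1.542]
wrist_force: [-0.0, 0.4, 0.6]
finger_gap: 56.4
finger_force: 0.0
```

Run:
```python
from h import *
p,d=manip.camera("top"); i,f=K("top"); cv2.imwrite("pics/top3.png",p); cv2.imwrite("pics/top3c.png",cv2.resize(p[150:320,160:420],None,fx=3,fy=3))
for t in (125,135,150):
    r=rects(p,i,f,dict(tray=(305,195,372,283,16,5)),t)["tray"]; print(t,r)
```

```text
125 ((575.67431640625, -85.72615051269531), (89.24945831298828, 119.05052185058594), 89.20060729980469)
135 ((576.95068359375, -82.02081298828125), (81.80389404296875, 116.5301742553711), 89.20060729980469)
150 ((569.8666381835938, -77.55911254882812), (34.217079162597656, 68.01995849609375), 55.4776611328125)
```

View pics/top3c.png

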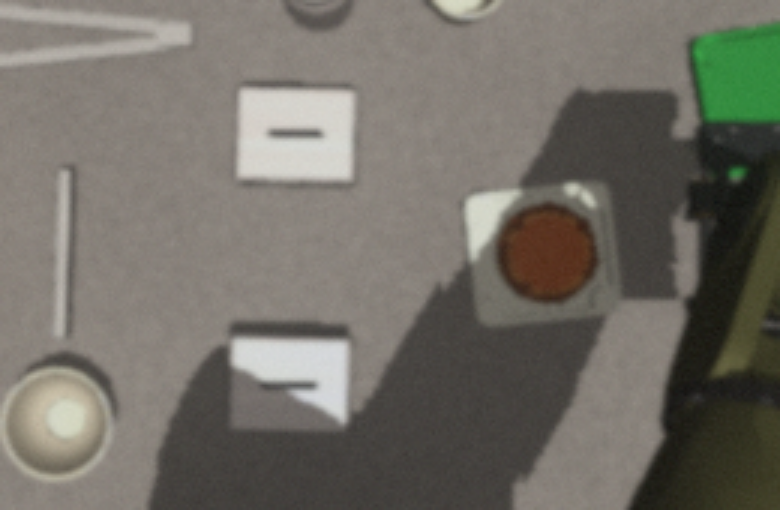

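The crop shows the whole tray, half in shadow, with corners near (462,196), (606,182), (621,310) and (480,327). I convert these to positions.

```bash
cat > s.py <<'E'
from h import *
O=np.array([536,75.9]); a=np.radians(88.4); X=np.array([np.cos(a),np.sin(a)]); Y=np.array([-X[1],X[0]])
def slide(q): q=np.asarray(q)[...,:2]-O; return np.stack([q@X,q@Y],-1)
def crop(pts,z=16):
    i,f=K("top"); w=ray(i,f,(np.array(pts)-1)/3+[160,150],z)[:,:2]; s=slide(w); c=s.mean(0)
    v=(s[0]+s[3]-s[1]-s[2])/2; print("tray in slide",c.round(1),"yaw",round(np.arctan2(v[1],v[0]),3),"len",np.hypot(*v).round(1),"world",w.mean(0).round(1))
    print("tubs mid",slide(O))
E
python3 -c "
from s import *
crop([(462,196),(606,182),(621,310),(480,327)])
p=cv2.imread('pics/top3.png');i,f=K('top');hsv=cv2.cvtColor(p,cv2.COLOR_BGR2HSV)
m=((hsv[...,1]>150)&((hsv[...,0]<25)|(hsv[...,0]>170))).astype(np.uint8);m[:,:310]=0;m[:,375:]=0;m[:200]=0;m[262:]=0
c=max(cv2.findContours(m,0,1)[0],key=cv2.contourArea);r=cv2.minEnclosingCircle(c);print(slide(ray(i,f,r[0],28)),r)
"
```

```text
tray in slide [-203.8   -7.2] yaw 0.125 len 118.0 world [ 537.5 -128. ]
tubs mid [0. 0.]
[[-207.35766605   -7.79811453]] ((342.6333312988281, 233.9761962890625), 14.222206115722656)
```

>>> {"api": "step_arm", "payload": {
  "series": [8,6,0,0.065,0.4,7,6,-20,0.06,0.4,0,0,-30,0,0.4,0,0,-25,0,0.4,0,0,-15,0,0.4,0,0,-10,0,0.4,0,0,0,0,0.4]
}}

```text
clock: 7.62
eef_pos: [546.5, -216.9, 30.3]
eef_rot: [-3.141, -0.0, 1.667]
wrist_force: [-0.5, -0.5, 0.2]
finger_gap: 56.4
finger_force: 0.0
```

>>> {"api": "step_arm", "payload": {
  "series": [-0.5,5,0,0,0.4,-0.5,5,0,0,0.4,-0.5,5,0,0,0.4,-0.5,5,0,0,0.4,-0.5,5,0,0,0.4,-0.5,5,0,0,0.4,-0.5,5,0,0,0.4,-0.5,5,0,0,0.4,-0.5,5,0,0,0.4,-0.5,5,0,0,0.4,-0.5,5,0,0,0.4,-0.5,5,0,0,0.4,-0.5,5,0,0,0.4,-0.5,5,0,0,0.4,-0.5,5,0,0,0.4,-0.5,5,0,0,0.4,-0.5,4,0,0,0.4,0,0,0,0,0.4]
}}

```text
clock: 9.88
eef_pos: [537.7, -132.2, 30.2]
eef_rot: [-3.141, -0.001, 1.668]
wrist_force: [-0.2, 0.1, -0.1]
finger_gap: 56.6
finger_force: 0.0
```

Run:
```python
from h import *
p,d=manip.camera("top"); cv2.imwrite("pics/top4.png",p); cv2.imwrite("pics/top4c.png",cv2.resize(p[150:320,160:420],None,fx=3,fy=3))
```

```text
(no output)
```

View pics/top4c.png

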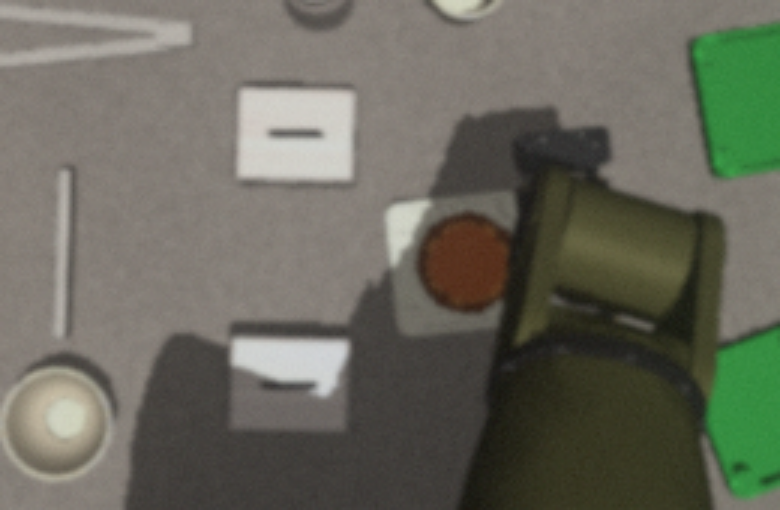

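The front corners are near (385,205) and (402,337) in the crop, and the doughnut sits at (465,262), back against the rear rim.

```bash
python3 -c "
from s import *
i,f=K('top'); s=slide(ray(i,f,(np.array([(385,205),(402,337),(510,192)])-1)/3+[160,150],16)); print(s.round(1))
v=s[0]-s[1]; n=np.array([-v[1],v[0]])/np.hypot(*v); n*=np.sign(n[0]); print('yaw',np.arctan2(n[1],n[0]),'centre',(s[0]+s[1])/2-60*n)
v=s[0]-s[2];print('top edge yaw',np.arctan2(v[1],v[0]))
print(slide(manip.read_state()['eef_pos']), slide(ray(i,f,np.array([(465,262)])/3+[160,150],30)))
"
```

```text
[[ -73.8  -45. ]
 [ -89.4   63.1]
 [-176.7  -57.5]]
yaw 0.14388004800964066 centre [-140.97717115    0.44366562]
top edge yaw 0.12065787053753259
[-208.11466731   -7.49396114] [[-139.89947278    1.51652151]]
```

>>> {"api": "step_arm", "payload": {
  "series": [0,-7,0,0,0.4,0,-7,0,0,0.4,-4,0,0,-0.065,0.4,-3.5,0,0,-0.06,0.4,0,0,0,0,0.4,0,4,0,0,0.4,0.2,4,0,0,0.4,0.1,4,0,0,0.4,0.1,4,0,0,0.4,0.1,4,0,0,0.4,0.1,4,0,0,0.4,0.1,4,0,0,0.4,0,0,0,0,0.4]
}}

```text
clock: 11.55
eef_pos: [531.3, -118.5, 30.5]
eef_rot: [3.142, -0.0, 1.543]
wrist_force: [0.0, 0.2, 0.3]
finger_gap: 56.2
finger_force: 0.0
```

Run:
```python
from h import *
p,d=manip.camera("top"); cv2.imwrite("pics/top5.png",p); cv2.imwrite("pics/top5c.png",cv2.resize(p[150:320,160:420],None,fx=3,fy=3))
```

```text
(no output)
```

View pics/top5c.png

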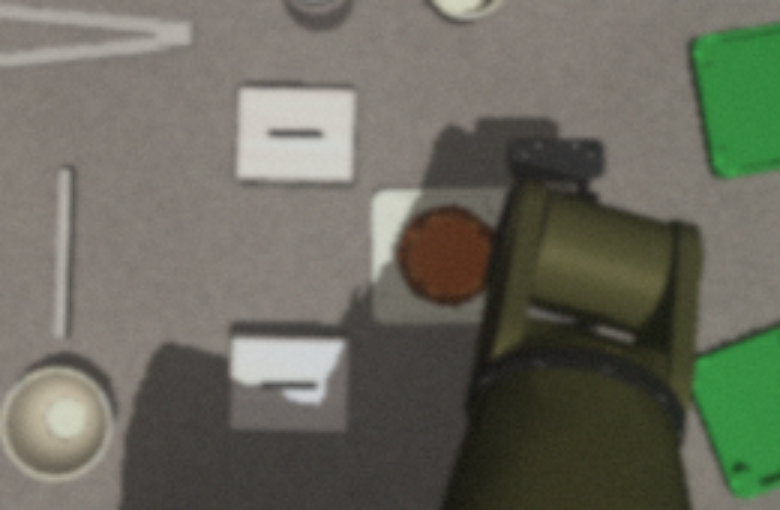

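The front corners are now near (371,188) and (373,324), so the tray is square to within about 0.02 rad.

```bash
python3 -c "
from s import *
i,f=K('top'); s=slide(ray(i,f,(np.array([(371,188),(373,324),(490,188)])-1)/3+[160,150],16)); print(s.round(1))
print(slide(manip.read_state()['eef_pos']))
# tub inner edges at z=49 in crop: (240..355,182) and (230..350,336)
print(slide(ray(i,f,(np.array([(237,181),(354,183),(231,336),(350,337)])-1)/3+[160,150],49)).round(1))
"
```

```text
[[ -62.   -58.9]
 [ -65.5   52.9]
 [-160.1  -60.5]]
[-194.58600872   -0.75439455]
[[ 45.4 -60.9]
 [-48.  -60.8]
 [ 47.6  62.5]
 [-46.9  61.6]]
```

The tray sits about 3.5 mm off centre with a 5 mm margin, so I nudge it from the far side before entering the gap.

>>> {"api": "step_arm", "payload": {
  "series": [0,-6,0,0,0.4,0,-6,15,0,0.4,0,0,45,0,0.4,0,0,30,0,0.4,9,7,0,-0.175,0.4,10,9,0,-0.175,0.4,10,9,0,-0.175,0.4,10,9,0,-0.175,0.4,10,9,0,-0.175,0.4,10,9,0,-0.175,0.4,10,9,0,-0.175,0.4,10,9,0,-0.175,0.4,8,9,0,-0.171,0.4,0,0,-30,0,0.4,0,0,-30,0,0.4,0,0,-20,0,0.4,0,0,-10,0,0.4,0,0,0,0,0.4]
}}

```text
clock: 13.85
eef_pos: [618.3, -52.0, 30.6]
eef_rot: [-3.142, 0.0, -0.028]
wrist_force: [-0.4, -0.9, 0.8]
finger_gap: 56.5
finger_force: 0.0
```

Run:
```python
from s import *
print(slide(manip.read_state()['eef_pos']))
p,d=manip.camera("top"); cv2.imwrite("pics/top6.png",p); cv2.imwrite("pics/top6c.png",cv2.resize(p[150:320,160:420],None,fx=3,fy=3))
```

```text
[-125.54004814  -85.85937364]
```

View pics/top6c.png

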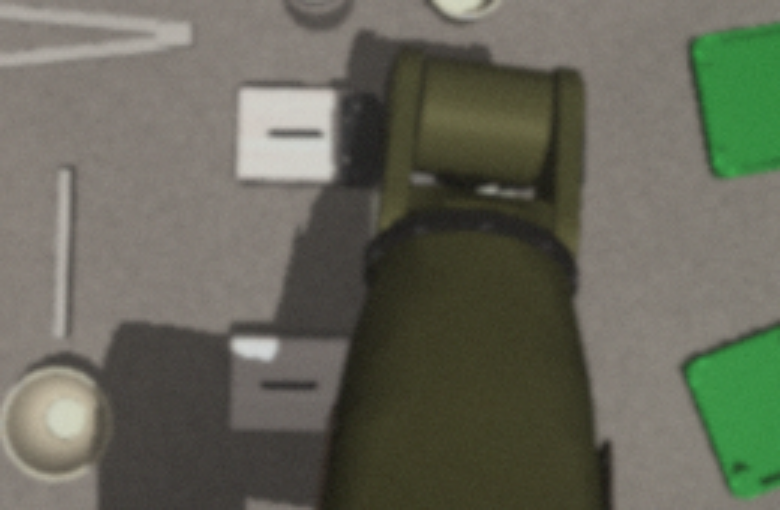

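The arm hides the tray here, so I nudge using the computed distance and return to the rear.

>>> {"api": "step_arm", "payload": {
  "series": [-5,0,0,0,0.4,-5,0,0,0,0.4,-4,0,0,0,0.4,-3,0,0,0,0.4,-3,0,0,0,0.4,-3.5,0,0,0,0.4,0,0,0,0,0.4,10,0,0,0,0.4,0,0,30,0,0.4,0,0,60,0,0.4]
}}

```text
clock: 15.15
eef_pos: [604.0, -51.6, 119.2]
eef_rot: [-3.141, 0.005, -0.028]
wrist_force: [0.5, -0.5, 0.0]
finger_gap: 56.0
finger_force: 0.0
```

>>> {"api": "step_arm", "payload": {
  "series": [-8,-10,0,0.175,0.4,-8,-10,0,0.175,0.4,-8,-10,0,0.175,0.4,-8,-10,0,0.175,0.4,-8,-10,0,0.175,0.4,-8,-10,0,0.175,0.4,-8,-10,0,0.175,0.4,-8,-10,0,0.175,0.4,-11.2,-10,0,0.171,0.4,0,0,0,0,0.4]
}}

```text
clock: 16.4
eef_pos: [529.6, -142.3, 120.5]
eef_rot: [-3.141, -0.0, 1.541]
wrist_force: [0.2, 0.2, 0.1]
finger_gap: 56.4
finger_force: 0.0
```

Run:
```python
from s import *
print(slide(manip.read_state()['eef_pos']))
p,d=manip.camera("top"); cv2.imwrite("pics/top7.png",p); cv2.imwrite("pics/top7c.png",cv2.resize(p[150:320,160:420],None,fx=3,fy=3))
```

```text
[-218.2961055     0.29742172]
```

View pics/top7c.png

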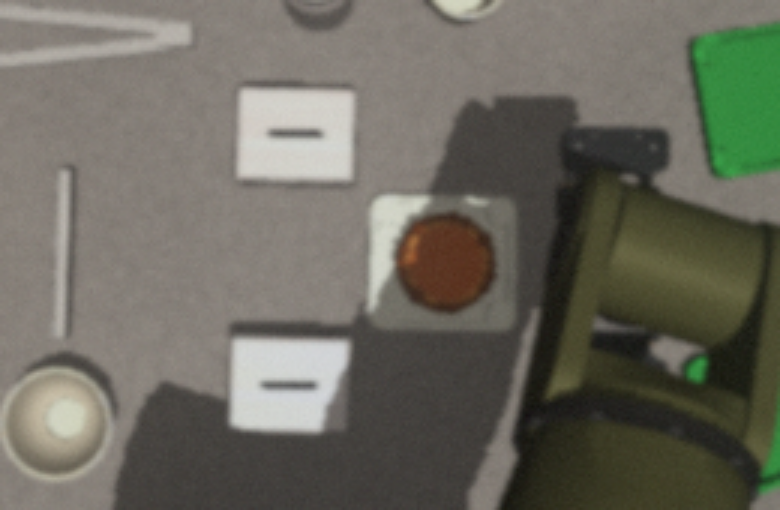

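The tray is centred and square, with corners (368,194), (517,197), (517,330) and (369,329). I descend and push through.

>>> {"api": "step_arm", "payload": {
  "series": [0,0,-30,0,0.4,0,0,-30,0,0.4,0,0,-20,0,0.4,0,0,-10,0,0.4,0,0,0,0,0.4,0.1,5,0,0,0.4,0.1,5,0,0,0.4,0.1,5,0,0,0.4,0.1,5,0,0,0.4,0.2,5,0,0,0.4,0.1,5,0,0,0.4,0.1,5,0,0,0.4,0.2,5,0,0,0.4,0.1,5,0,0,0.4,0.1,5,0,0,0.4,0.2,5,0,0,0.4]
}}

```text
clock: 18.45
eef_pos: [531.0, -86.5, 30.5]
eef_rot: [3.141, 0.0, 1.543]
wrist_force: [-0.3, -3.0, 1.0]
finger_gap: 56.3
finger_force: 1.3
```

>>> {"api": "step_arm", "payload": {
  "series": [0.2,5,0,0,0.4,0.1,5,0,0,0.4,0.1,5,0,0,0.4,0.2,5,0,0,0.4,0.1,5,0,0,0.4,0.1,5,0,0,0.4,0.2,5,0,0,0.4,0.1,5,0,0,0.4,0.1,5,0,0,0.4,0.2,5,0,0,0.4,0.1,5,0,0,0.4,0.2,5,0,0,0.4]
}}

```text
clock: 19.95
eef_pos: [532.6, -26.5, 30.5]
eef_rot: [3.142, 0.0, 1.543]
wrist_force: [-0.8, -3.3, 3.9]
finger_gap: 56.3
finger_force: 2.0
```

Run:
```python
from s import *
s=manip.read_state(); print(slide(s['eef_pos']),s['wrist_force'])
p,d=manip.camera("top"); cv2.imwrite("pics/top8.png",p); cv2.imwrite("pics/top8c.png",cv2.resize(p[150:320,160:420],None,fx=3,fy=3))
```

```text
[-102.47152037    0.48988713] [-0.83933843 -3.32203464  3.93935025]
```

View pics/top8c.png

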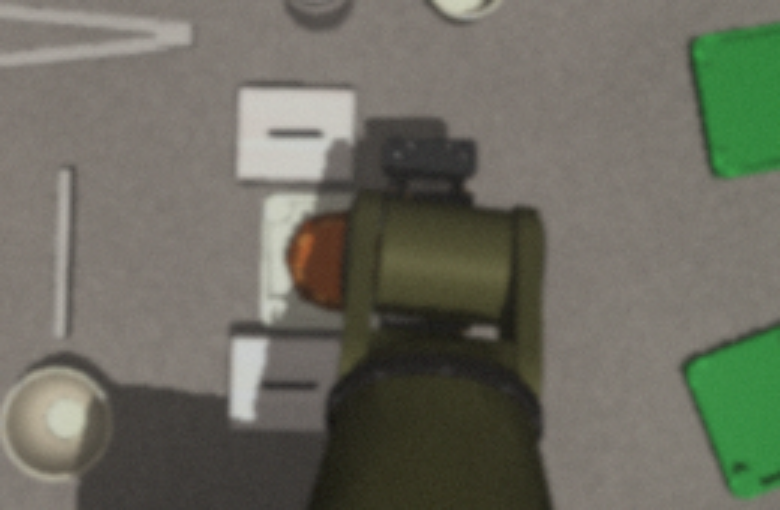

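The tray is inside the gap between the tubs, front edge at about column 263, clear of both walls. I continue toward the rail.

>>> {"api": "step_arm", "payload": {
  "series": [0.1,5,0,0,0.4,0.2,5,0,0,0.4,0.1,5,0,0,0.4,0.1,5,0,0,0.4,0.2,5,0,0,0.4,0.1,5,0,0,0.4,0.1,5,0,0,0.4,0.2,5,0,0,0.4,0.1,5,0,0,0.4,0.2,5,0,0,0.4,0.1,5,0,0,0.4,0.2,5,0,0,0.4,0.1,5,0,0,0.4,0.1,5,0,0,0.4,0.2,5,0,0,0.4,0.1,5,0,0,0.4,0.1,5,0,0,0.4,0.2,5,0,0,0.4,0.1,5,0,0,0.4,0.2,5,0,0,0.4]
}}

```text
clock: 22.5
eef_pos: [535.4, 73.5, 30.4]
eef_rot: [-3.141, -0.0, 1.543]
wrist_force: [-0.5, -2.3, 0.5]
finger_gap: 56.1
finger_force: 1.1
```

>>> {"api": "step_arm", "payload": {
  "series": [0.1,4,0,0,0.4,0.1,4,0,0,0.4,0.1,4,0,0,0.4,0.1,4,0,0,0.4,0.1,4,0,0,0.4,0.1,4,0,0,0.4,0.1,4,0,0,0.4,0.1,4,0,0,0.4,0.1,4,0,0,0.4,0.1,4,0,0,0.4,0.1,4,0,0,0.4,0.1,2,0,0,0.4,0.1,2,0,0,0.4,0,0,0,0,0.4]
}}

```text
clock: 24.25
eef_pos: [536.7, 121.4, 30.5]
eef_rot: [3.142, -0.0, 1.543]
wrist_force: [-0.9, -0.5, 0.4]
finger_gap: 56.4
finger_force: 0.0
```

>>> {"api": "step_arm", "payload": {
  "series": [0,2,0,0,0.4,0.1,2,0,0,0.4,0,2,0,0,0.4,0.1,2,0,0,0.4]
}}

```text
clock: 24.75
eef_pos: [537.0, 129.3, 30.5]
eef_rot: [3.142, 0.0, 1.543]
wrist_force: [-0.1, -1.3, 0.6]
finger_gap: 56.2
finger_force: 1.1
```

>>> {"api": "step_arm", "payload": {
  "series": [0,1.5,0,0,0.4,0,1,0,0,0.4]
}}

```text
clock: 25.0
eef_pos: [536.9, 131.7, 30.5]
eef_rot: [3.142, 0.0, 1.543]
wrist_force: [0.5, -3.9, 1.3]
finger_gap: 56.3
finger_force: 2.4
```

>>> {"api": "step_arm", "payload": {
  "series": [0,1,0,0,0.4,0,1,0,0,0.4]
}}

```text
clock: 25.25
eef_pos: [536.8, 132.1, 30.5]
eef_rot: [-3.141, 0.003, 1.543]
wrist_force: [-1.8, -20.9, 5.2]
finger_gap: 56.1
finger_force: 10.3
```

>>> {"api": "step_arm", "payload": {
  "series": [0,1,0,0,0.4]
}}

```text
clock: 25.38
eef_pos: [536.8, 132.3, 30.5]
eef_rot: [-3.141, 0.004, 1.543]
wrist_force: [-3.2, -27.8, 6.5]
finger_gap: 56.2
finger_force: 13.9
```

Rail contact: 28 N at slide x ≈ 56.3, as expected. I back off, lift and check numerically.

>>> {"api": "step_arm", "payload": {
  "series": [0,-3,0,0,0.4,-0.2,-6,0,0,0.4,-0.2,-8,0,0,0.4,0,-5,25,0,0.4,0,-10,45,0,0.4,0,-40,40,0,0.4,0,-50,0,0,0.4,0,-50,0,0,0.4,0,-50,0,0,0.4,0,-50,0,0,0.4,0,0,0,0,0.4]
}}

```text
clock: 26.75
eef_pos: [536.1, -140.2, 140.3]
eef_rot: [3.141, 0.0, 1.539]
wrist_force: [-0.3, 0.4, -0.3]
finger_gap: 56.6
finger_force: 0.0
```

Run:
```python
from s import *
p,d=manip.camera("top"); i,f=K("top"); cv2.imwrite("pics/top9.png",p); P=cloud(i,f,d); z=P[...,2]
m=((z>9)&(z<60)).astype(np.uint8); s=slide(P)
for t in (120,130,140):
    r=rects(p,i,f,dict(tray=(184,200,240,270,16,5)),t)["tray"]; print(t,slide(r[0]).round(1),np.round(r[1],1),round(r[2],1))
hsv=cv2.cvtColor(p,cv2.COLOR_BGR2HSV); q=((hsv[...,1]>150)&((hsv[...,0]<25)|(hsv[...,0]>170))).astype(np.uint8); q[:,:182]=0;q[:,245:]=0;q[:200]=0;q[275:]=0
c=max(cv2.findContours(q,0,1)[0],key=cv2.contourArea);r=cv2.minEnclosingCircle(c);print("doughnut",slide(ray(i,f,r[0],28)).round(1))
a=cv2.imread("pics/top0.png").astype(int); 
for n,(u0,v0,u1,v1) in dict(bowl=(155,268,200,312),plate=(90,180,160,250),tongs=(125,140,230,180),shaker=(250,125,282,158),cup=(298,127,332,160)).items(): print(n,np.abs(p[v0:v1,u0:u1].astype(int)-a[v0:v1,u0:u1]).mean().round(1))
```

```text
120 [114.8  -1.4] [136.4 170.8] 89.6
130 [114.8  -1.4] [136.4 170.8] 89.6
140 [114.5   8.6] [136.2 150.8] 89.6
doughnut [[124.3   1.6]]
bowl 18.0
plate 19.3
tongs 17.9
shaker 18.2
cup 17.3
```

Run:
```python
from s import *
p=cv2.imread("pics/top9.png"); i,f=K("top"); a=cv2.imread("pics/top0.png").astype(int)
print(p[225,100:110].mean(), np.median(p[200:215,200:225]))
for t in (150,158,166,175):
    r=rects(p,i,f,dict(tray=(184,200,240,270,16,3)),t)["tray"]; print(t,slide(r[0]).round(1),np.round(r[1],1),round(r[2],1))
for n,(u0,v0,u1,v1) in dict(bowl=(155,268,200,312),plate=(90,180,160,250),tongs=(125,140,230,180),shaker=(250,125,282,158),cup=(298,127,332,160)).items():
    x=p[v0:v1,u0:u1].mean(2).astype(np.float32);y=a[v0:v1,u0:u1].mean(2).astype(np.float32); print(n,np.round(cv2.phaseCorrelate(x,y)[0],2))
```

```text
201.8 129.0
150 [123.3   2.7] [119.1 113.5] 89.4
158 [123.4   3.9] [118.9 111. ] 89.4
166 [124.4   2.7] [116.8 108.5] 89.4
175 [124.5   2.7] [116.7 108.5] 89.4
bowl [0.52 0.61]
plate [-0.05 -0.01]
tongs [ 0.03 -0.08]
shaker [ 0.09 -0.05]
cup [-0.01  0.04]
```

The tray is at x ≈ 124 mm, y ≈ 3 mm and square, the doughnut is centred, and the bystanders haven't moved.

```bash
python3 -c "
from cell import manip; print(manip.sign_off())"
```

```text
the job is handed in; nothing more can be done
None
```

I pushed the tray through the gap and handed the job in; by my last measurement it rests square against the rail at about x = 124 mm, y = 3 mm, with the doughnut centred in it and the bystanders unmoved (the sign-off gave no verdict).

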